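# Slide a vehicle plate out over the hand-over step

### The job

On the drivers' check-in desk, slide the blue vehicle plate along the top of the wooden step, without gripping or lifting it, until its yellow band, and no more than the band (30 mm), overhangs the step's front edge, so that the driver can take it from there. Leave it lying flat with the band's border lined up along the edge, and leave the red plate and everything else where it is.

Things in the scene. Friction and masses are not known exactly. Their poses are not given: they have to be found in the camera images.
- riser: The wooden step, fixed to the desk: 200 mm deep (its x), 340 mm wide (its y), flat top 60 mm above the desk, open underneath in front. Origin at the centre of its footprint at desk height. Its x axis points to its front edge, which is the long edge away from the robot.
- edge (a point): Middle of the step's front top edge, 100 mm ahead of the step's origin and 60 mm up; axes as the step's: x points straight out over the edge, y along the edge.
- blue_plate: The plate to slide: a flat stiff plastic plate, 100 mm long (its x), 80 mm wide (its y), 8 mm thick, about 60 to 130 g, blue with a white paper patch on top; the 30 mm at its +x end, the end nearer the step's front edge, is a yellow band across the full width. It lies loose on the step, somewhat askew, wholly behind the edge; it may be in either the left or the right half of the step. Origin at the centre of its underside, x along its length towards the band.
- blue_plate_line (a point): Middle of the border between blue and yellow on the top face of the blue plate, 20 mm ahead of the plate's origin (x) and 8 mm up. When the job is done it is right above the step's front edge.
- red_plate: A plate of the same shape and size but red with a yellow band, lying on the other half of the step. To be left alone. Origin at the centre of its underside.
- stamp: A black upright hand stamp, 28 mm across, 42 mm tall, standing on the step between the two plates. Leave alone. Origin at the centre of its foot.
- mouse: White computer mouse, 105 x 60 x 34 mm, on the desk to the left of the step. Leave alone. Origin at the centre of its underside.
- thermometer: White and blue hand thermometer lying on the desk beyond the step, about 145 x 38 x 26 mm. Leave alone. Origin on its underside, near its middle.
- checker: Black breath-test device standing upright on an 80 mm square clear foot, 120 mm tall, on the desk to the left of the step, far side. Leave alone. Origin at the centre of its foot.
- calendar: Tent-shaped paper desk calendar, 120 mm wide, about 137 mm tall, on the desk to the right of the step, far side. Leave alone. Origin at the centre of its foot.
- cup: White cup, 76 mm across the rim, 90 mm tall, on the desk to the right, nearer the robot than the step. Leave alone. Origin at the centre of its foot.
Things that resemble listed ones, but are neither listed nor needed, are in the scene too. What is shaped like the blue_plate but pink or turquoise is not meant.

How it is judged:
By the outcome, as a careful person would: the job done as asked, in the order asked, and still so for the second after the job is handed in, with the robot touching nothing.
It also fails if it takes over 42 s, if anything falls off the work surface, if the arm or the gripper's body presses on something with over 40 N, if the wrist force passes 120 N, or if a joint passes its speed limit or range.

### The arm

A 6-joint arm with a two-finger parallel gripper is mounted at the origin on the work surface. World frame = base frame: x ahead of the robot, y to its left, z up, the work surface at z = 0. Lengths are in mm, angles in degrees, forces in N, time in s.
With the tool pointing down it reaches from about 350 to 850 mm from the base axis. Payload 8.1 kg.
Tool frame: the origin (TCP) lies between the finger pads; the fingertips stand 22 mm ahead of it and the grasp point (between the pads) lies 3 mm ahead of it; z points along the fingers, y is the line along which they close (so a half turn about z gives the same grasp; the last joint's range is limited). The gripper opens to 85 mm and grips with 20 to 120 N. Pads are 22 mm wide; open, the fingers measure 114 mm over their backs; the gripper's body (76 mm by 85 mm) begins 54 mm behind the grasp point. The pads swing forward as they close: fully open they stand 13 mm farther back than shut.
Start: joints at [-4.893, 7.471, 85.268, -0, 87.261, -4.893], TCP at [600.004, 0.022, 218.992] pointing down, gripper open.
Joint ranges: [-169.43, 169.43], [-51.17, 129.36], [1.28, 143.12], [-76.62, 256.62], [0, 156.53], [-152.29, 152.29]. Speed limits (degrees/s): [136.94, 136.94, 159.86, 180, 180, 180].

### API

Orientations are given as [roll, pitch, yaw] about the fixed x, y, z axes, in that order (R = Rz(yaw) Ry(pitch) Rx(roll)).
In Python, from bench import r, vision gives the robot as it stands.
- The arm moves only by the tool step_arm, never from a script. Its argument "targets" is a list that holds one entry, the list of rows, each a list of 6 numbers: the shift along the world's x, y, z in mm, then the turn, a rotation vector about the world's x, y, z in rad. In form: [[[x, y, z, rx, ry, rz], ...]]. A call has 1 to 12 rows; each row is the pose to reach, as a shift and turn from the pose commanded when the call began; what a row does not reach only later rows make up. A row lasts 1/12 s, in which the tool goes at most 41.7 mm and 7.16 degrees, less where a joint would pass 70% of its speed; a pose out of reach is approached as far as the arm can. A call with a gripper value outside its range is refused whole. "fingers" is the gripper's target within -1 to 1 (shut at 1, half-way at 0, fully open at -1), set as the call begins (left out, the last holds). The fingers move at their own pace and stop on an object; "newtons" is the grip in N (left out, the last holds). Time passes only in rows, so rows that repeat a pose let the fingers close. It gives the time, the measured TCP pose, the force, the opening and the grip force at its end, in the units of the state.
- r.sense(): the state, without advancing time (a new reading comes with each control period).
- vision.snapshot(name): name is "scene" or "side" or "wrist"; returns a dict with "img" (480x640x3 uint8, blue, green, red), "mtx" (3x3 intrinsics, pixels), "eye" and "attitude" of the camera in the world. Camera axes: x right, y up, looking along -z (the intrinsics and any distortion apply to the point x, -y, -z); pixel columns grow to the right and rows downward; lengths in mm; the calibration is good to about 2 mm. A picture is of the moment at which its call begins. There is no depth.
- r.hand_in(): hands the job in; it is judged then, once.
The state is a dict: "time": time; "joint_pos": joint angles; "qd": joint speeds; "joint_efforts": joint torques, N m; "tool_pos": TCP position; "tcp_rot": TCP orientation; "ft_force": force on the tool from outside, world axes, zero at the start; "wrist_torque": the same for the moment, N m; "finger_gap": finger opening in mm; "grip_force": force on a finger pad.
Only numpy, scipy, OpenCV 4.12 (cv2) and the standard library are available. Lean on these libraries where they do the work, as an engineer would, in place of code of your own. Each camera call takes 0.05 s, during which the arm holds its last target. There are 200 camera calls.

## Working session

There is one attempt and no reset: what is moved stays moved. The work goes in short steps, Python scripts to look and compute and a tool call to move; the robot and the scene stay as the last step left them, time stands still between calls to the robot, and variables do not carry over. Pictures are saved under pics/ and viewed, at most 12 in all, crops included, and the job is handed in when it is done.

Besides the shell and the picture viewer there is one more tool, called after "Emit:" by a JSON object that holds its "name" and its "arguments", one argument or row to a line. step_arm: Moves the arm, as the interface text tells. Its arguments: {"type":"object","properties":{"targets":{"type":"array"},"fingers":{"type":"number"},"newtons":{"type":"number"}},"required":["targets"]}

```bash
mkdir -p pics
cat > h.py <<'E'
import numpy as np, cv2
from bench import r, vision
from scipy.spatial.transform import Rotation as R
def rot(a):
    a=np.array(a,float)
    if a.shape==(3,3): return a
    return R.from_euler('xyz',a,degrees=True).as_matrix() if a.size==3 else R.from_quat(a).as_matrix()
def cast(s,uv,z):
    uv=np.array(uv,float).reshape(-1,2)
    d=np.c_[uv,np.ones(len(uv))]@np.linalg.inv(s['mtx']).T*[1,-1,-1]
    d=d@rot(s['attitude']).T; e=np.array(s['eye'])
    return (e+d*((z-e[2])/d[:,2])[:,None])[:,:2]
def proj(s,P):
    p=(np.array(P,float).reshape(-1,3)-s['eye'])@rot(s['attitude'])*[1,-1,-1]
    p=p@np.array(s['mtx']).T
    return p[:,:2]/p[:,2:]
E
python3 - <<'E'
from h import *
for n in ['scene','side']:
    s=vision.snapshot(n); cv2.imwrite(f'pics/{n}0.png',s['img']); print(n,{k:s[k] for k in s if k!='img'})
E
```

```text
scene {'mtx': array([[486.44647098,   0.        , 322.78033631],
       [  0.        , 486.44647098, 239.69465932],
       [  0.        ,   0.        ,   1.        ]]), 'eye': array([1217.54414437, -329.62871066,  863.13092975]), 'attitude': array([42.93900758,  1.09005673, 60.26500013])}
side {'mtx': array([[443.93877597,   0.        , 321.5523248 ],
       [  0.        , 443.93877597, 240.36067509],
       [  0.        ,   0.        ,   1.        ]]), 'eye': array([257.04516795, 619.07285082, 596.07886369]), 'attitude': array([  52.45892185,   -0.89124391, -151.9432121 ])}
```

View pics/scene0.png

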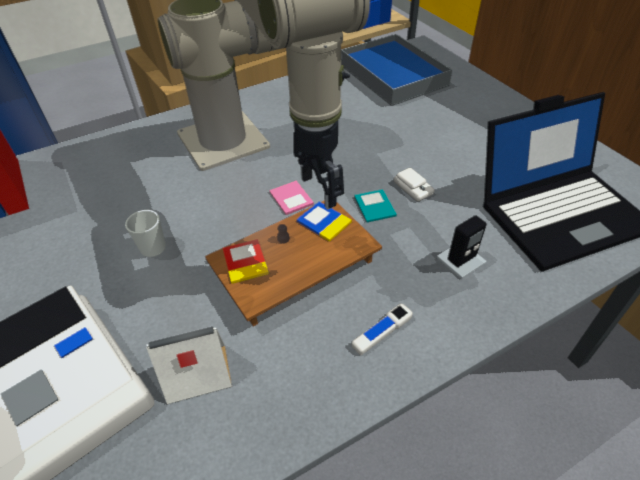

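View pics/side0.png

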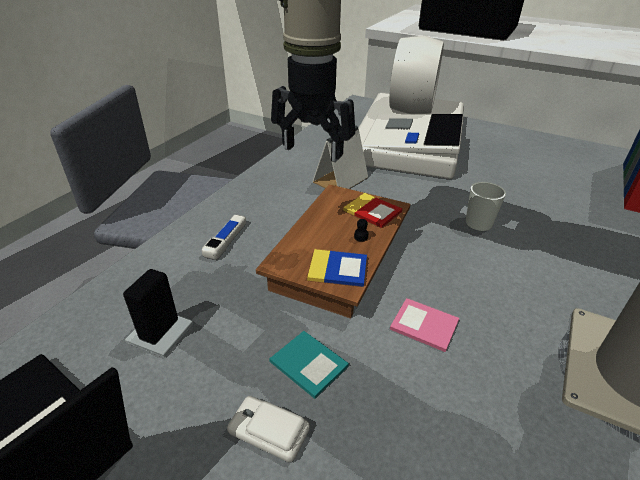

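The scene view shows the blue plate at about (325,220), the red one at (245,260), the stamp at (283,233), and the step's front edge running from (252,318) to (381,247). In the side view the blue plate is at (338,266).

```bash
cat >> h.py <<'E'
def masks(img):
    h=cv2.cvtColor(img,cv2.COLOR_BGR2HSV)
    b=cv2.inRange(h,(105,150,50),(128,255,255)); y=cv2.inRange(h,(22,150,80),(35,255,255)); w=cv2.inRange(h,(3,70,40),(19,225,255))
    return b,y,w
def comp(m,near=None):
    n,l,st,c=cv2.connectedComponentsWithStats(m)
    k=[i for i in range(1,n) if st[i,4]>60]
    i=min(k,key=lambda i:np.hypot(*(c[i]-near)))
    return (l==i).astype(np.uint8)*255
def rect(m,s,z):
    """oriented box in the world plane z of a mask"""
    c=max(cv2.findContours(m,cv2.RETR_EXTERNAL,cv2.CHAIN_APPROX_NONE)[0],key=cv2.contourArea)
    P=cast(s,c.reshape(-1,2),z).astype(np.float32)
    return cv2.minAreaRect(P)
def plate(s,nb,ny):
    b,y,w=masks(s['img']); b=comp(b,nb); y=comp(y,ny)
    u=cv2.morphologyEx(b|y,cv2.MORPH_CLOSE,np.ones((5,5)))
    return rect(b,s,68),rect(y,s,68),rect(u,s,68)
E
python3 - <<'E'
from h import *
for n,nb,ny,nw in [('scene',(315,217),(335,228),(290,260)),('side',(350,268),(318,264),(320,230))]:
    s=vision.snapshot(n); print(n)
    for q in plate(s,nb,ny): print(np.round(q[0],1),np.round(q[1],1),round(q[2],1))
    b,y,w=masks(s['img']); w=comp(cv2.morphologyEx(w,cv2.MORPH_OPEN,np.ones((3,3))),nw)
    hull=cv2.convexHull(max(cv2.findContours(w,0,1)[0],key=cv2.contourArea))
    p=cv2.approxPolyDP(hull,4,True).reshape(-1,2)
    for a,c in zip(p,cast(s,p,60)): print(a,np.round(c,1))
    v=s['img'].copy(); v[w>0]=v[w>0]//2+np.array([0,120,0],np.uint8); cv2.imwrite(f'pics/m_{n}.png',v)
a,b=[cv2.imread(f'pics/m_{n}.png') for n in ('scene','side')]
cv2.imwrite('pics/m.png',np.hstack([cv2.resize(a[180:340,190:400],None,fx=1.9,fy=1.9),cv2.resize(b[170:330,240:450],None,fx=1.9,fy=1.9)]))
E
```

```text
scene
[498.7  50.8] [67.  82.4] 20.4
[548.5  69.4] [33.2 86.3] 19.8
[515.6  57.3] [103.1  86.4] 20.1
[381 245] [641.2 131.3]
[370 262] [670.1  82.8]
[256 324] [ 689.2 -195.3]
[246 319] [ 668.6 -207.5]
[206 259] [ 480.3 -220.5]
[300 211] [451.7  27.5]
[354 219] [540.8 123.6]
side
[496.9  58.3] [68.9 87. ] 19.7
[544.5  75.1] [29.3 87.5] 20.1
[511.5  63.2] [99.7 87.5] 19.7
[330 172] [ 690.4 -256.3]
[409 204] [ 470.1 -213.3]
[350 317] [441.7 156.8]
[270 291] [588. 169.]
[256 273] [635.6 142.4]
[315 181] [ 701.5 -199.1]
```

View pics/m.png

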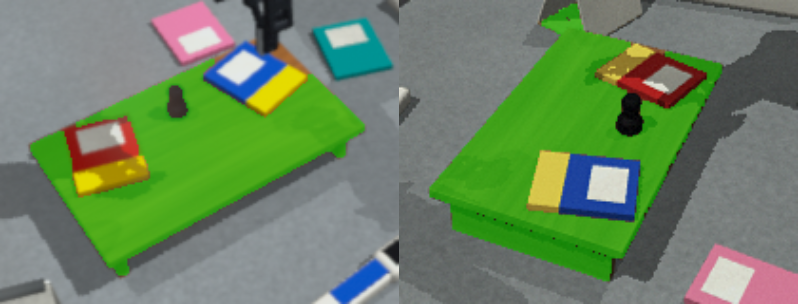

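The masks agree. The step's yaw is about +4.7° with its front edge through about (655,-38), and the plate is at about (513,60) with yaw 20°. I will push its rear edge with two half-open fingertips, which squares it to the step. First I touch the bare step to get the fingertip height.

Emit:
{"name": "step_arm", "arguments": {
  "targets": [
    [[3,-5,-25,0,0,0.02],[6,-10,-55,0,0,0.05],[10,-20,-85,0,0,0.08],[10,-20,-105,0,0,0.08],[10,-20,-115,0,0,0.08],[10,-20,-118,0,0,0.08],[10,-20,-120,0,0,0.08],[10,-20,-120,0,0,0.08]]
  ],
  "fingers": 0
}}

```text
time: 0.87
tool_pos: [610.8, -19.8, 100.2]
tcp_rot: [179.9, 0.0, 94.6]
ft_force: [0.2, 0.2, 0.1]
finger_gap: 42.6
grip_force: 0.0
```

Run:
```python
from h import *
print({k:np.round(v,2) for k,v in r.sense().items()})
s=vision.snapshot('wrist'); cv2.imwrite('pics/w1.png',s['img'])
print(s['eye'],s['attitude'],s['mtx'][0,0])
t=vision.snapshot('side')['img']; cv2.imwrite('pics/w1.png',np.hstack([cv2.resize(s['img'],(400,300)),cv2.resize(t[110:310,220:420],(300,300))]))
```

```text
{'time': np.float64(0.87), 'joint_pos': array([ -6.67,  13.84,  90.76,   0.  ,  75.3 , -11.26]), 'qd': array([ 0.06, -0.69, -0.75, -0.04,  0.24, -0.18]), 'joint_efforts': array([-1.200e-01, -5.891e+01, -4.656e+01, -1.000e-02, -9.000e-02,
        0.000e+00]), 'tool_pos': array([610.78, -19.82, 100.24]), 'tcp_rot': array([1.799e+02, 2.000e-02, 9.459e+01]), 'ft_force': array([0.23, 0.24, 0.08]), 'wrist_torque': array([-0.01,  0.01,  0.02]), 'grip_force': np.float64(0.0), 'finger_gap': np.float64(42.62)}
[603.22916122  57.76752772 254.84916863] [-17.57417881  -0.07021934   4.58355706] 365.5773343451772
```

View pics/w1.png

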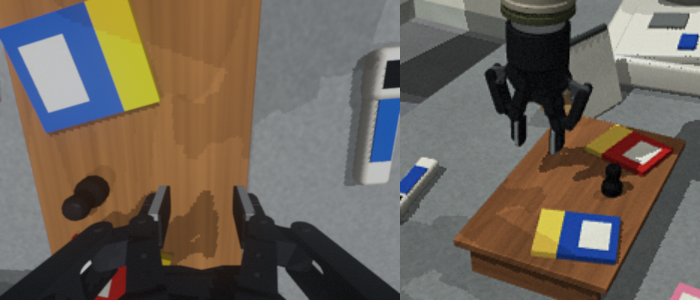

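The fingers currently close along world x, so I will turn −90° after the touch. The wrist view shows both fingertips over bare wood, so I probe down here.

Emit:
{"name": "step_arm", "arguments": {
  "targets": [
    [[0,0,-8,0,0,0],[0,0,-14,0,0,0],[0,0,-16,0,0,0],[0,0,-17,0,0,0],[0,0,-18,0,0,0],[0,0,-19,0,0,0],[0,0,-19,0,0,0]]
  ]
}}

```text
time: 1.55
tool_pos: [610.0, -20.0, 79.9]
tcp_rot: [-180.0, -0.0, 94.6]
ft_force: [0.6, -0.1, -0.5]
finger_gap: 42.7
grip_force: 0.0
```

Emit:
{"name": "step_arm", "arguments": {
  "targets": [
    [[0,0,-1,0,0,0],[0,0,-2,0,0,0],[0,0,-3,0,0,0],[0,0,-3,0,0,0]]
  ]
}}

```text
time: 1.88
tool_pos: [609.9, -20.0, 76.8]
tcp_rot: [-180.0, -0.0, 94.6]
ft_force: [0.4, 0.3, 0.3]
finger_gap: 42.9
grip_force: 0.0
```

Emit:
{"name": "step_arm", "arguments": {
  "targets": [
    [[0,0,-1,0,0,0],[0,0,-2,0,0,0],[0,0,-2,0,0,0]]
  ]
}}

```text
time: 2.13
tool_pos: [609.9, -20.0, 74.7]
tcp_rot: [-180.0, -0.0, 94.6]
ft_force: [0.6, 0.2, 0.7]
finger_gap: 42.4
grip_force: 0.0
```

Emit:
{"name": "step_arm", "arguments": {
  "targets": [
    [[0,0,-1,0,0,0],[0,0,-2,0,0,0],[0,0,-2,0,0,0]]
  ]
}}

```text
time: 2.38
tool_pos: [609.8, -19.9, 72.7]
tcp_rot: [-180.0, -0.0, 94.6]
ft_force: [-1.2, -0.7, -0.9]
finger_gap: 42.6
grip_force: 0.0
```

Run:
```python
from h import *
w=vision.snapshot('wrist')['img']; t=vision.snapshot('side')['img']
cv2.imwrite('pics/w2.png',np.hstack([cv2.resize(w[240:480,160:480],(400,300)),cv2.resize(t[170:270,300:400],(300,300))]))
```

```text
(no output)
```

View pics/w2.png

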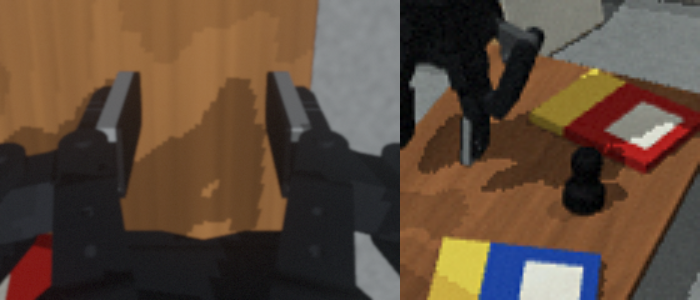

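The tips (wrist crop about (122,190) and (285,190)) are nearly on the wood, and there is no contact force yet. I go a little lower.

Emit:
{"name": "step_arm", "arguments": {
  "targets": [
    [[0,0,-1,0,0,0],[0,0,-2,0,0,0],[0,0,-2,0,0,0]]
  ]
}}

```text
time: 2.73
tool_pos: [609.9, -20.0, 70.7]
tcp_rot: [-180.0, -0.0, 94.6]
ft_force: [-0.0, -0.3, -0.1]
finger_gap: 42.3
grip_force: 0.0
```

Emit:
{"name": "step_arm", "arguments": {
  "targets": [
    [[0,0,-1,0,0,0],[0,0,-2,0,0,0],[0,0,-2,0,0,0]]
  ]
}}

```text
time: 2.98
tool_pos: [609.8, -20.0, 68.7]
tcp_rot: [-180.0, -0.0, 94.6]
ft_force: [0.4, -0.3, 0.0]
finger_gap: 42.9
grip_force: 0.0
```

Run:
```python
from h import *
s=vision.snapshot('wrist'); t=vision.snapshot('side')
w=s['img'];t=t['img']
cv2.imwrite('pics/w3.png',np.hstack([cv2.resize(w[340:440,220:420],(600,300)),cv2.resize(t[200:250,290:340],(200,300))]))
for z in (55,60,65,70): print(z,cast(s,[(257.6,392),(388,392)],z).round(1).tolist())
```

```text
55 [[577.8, -84.4], [649.9, -78.6]]
60 [[578.6, -80.2], [648.5, -74.6]]
65 [[579.3, -76.0], [647.0, -70.5]]
70 [[580.0, -71.8], [645.6, -66.5]]
```

View pics/w3.png

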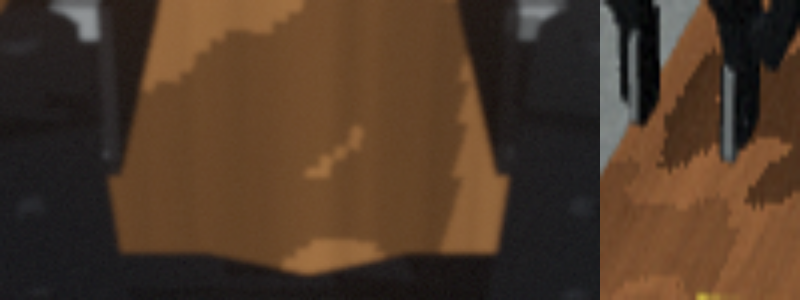

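Run:
```python
from h import *
t=vision.snapshot('side'); s=vision.snapshot('wrist')
s2=dict(s); s2['eye']=np.array(s['eye'])+[0,0,4]
for z in (50,55,60,65,70,75,80): print(z,cast(t,[(322,226.7),(300,221)],z).round(1).tolist(), cast(s2,[(264,298),(382,298)],z+4).round(1).tolist())
```

```text
50 [[605.2, -54.2], [656.0, -49.5]] [[579.0, -29.4], [640.5, -24.5]]
55 [[602.0, -48.0], [652.3, -43.4]] [[579.7, -26.9], [639.4, -22.1]]
60 [[598.8, -41.8], [648.7, -37.3]] [[580.3, -24.4], [638.3, -19.7]]
65 [[595.6, -35.7], [645.0, -31.2]] [[581.0, -21.9], [637.2, -17.4]]
70 [[592.4, -29.5], [641.4, -25.1]] [[581.7, -19.4], [636.1, -15.0]]
75 [[589.2, -23.3], [637.7, -18.9]] [[582.4, -16.9], [635.0, -12.7]]
80 [[586.1, -17.2], [634.1, -12.8]] [[583.1, -14.4], [633.9, -10.3]]
```

Emit:
{"name": "step_arm", "arguments": {
  "targets": [
    [[0,0,-1,0,0,0],[0,0,-2,0,0,0],[0,0,-3,0,0,0],[0,0,-3,0,0,0]]
  ]
}}

```text
time: 3.52
tool_pos: [609.7, -19.9, 65.6]
tcp_rot: [-180.0, -0.0, 94.6]
ft_force: [-0.8, 0.6, 0.0]
finger_gap: 42.6
grip_force: 0.0
```

Emit:
{"name": "step_arm", "arguments": {
  "targets": [
    [[0,0,-1,0,0,0],[0,0,-2,0,0,0],[0,0,-2,0,0,0]]
  ]
}}

```text
time: 3.77
tool_pos: [609.8, -19.9, 63.7]
tcp_rot: [-180.0, -0.0, 94.6]
ft_force: [0.2, 0.6, -0.1]
finger_gap: 42.8
grip_force: 0.0
```

Run:
```python
from h import *
w=vision.snapshot('wrist')['img']; t=vision.snapshot('side')['img']; c=vision.snapshot('scene')['img']
cv2.imwrite('pics/w4.png',np.vstack([np.hstack([cv2.resize(t[170:250,270:370],(400,320)),cv2.resize(c[180:300,250:400],(400,320))]),cv2.resize(w[240:480,:],(800,280))]))
```

```text
(no output)
```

View pics/w4.png

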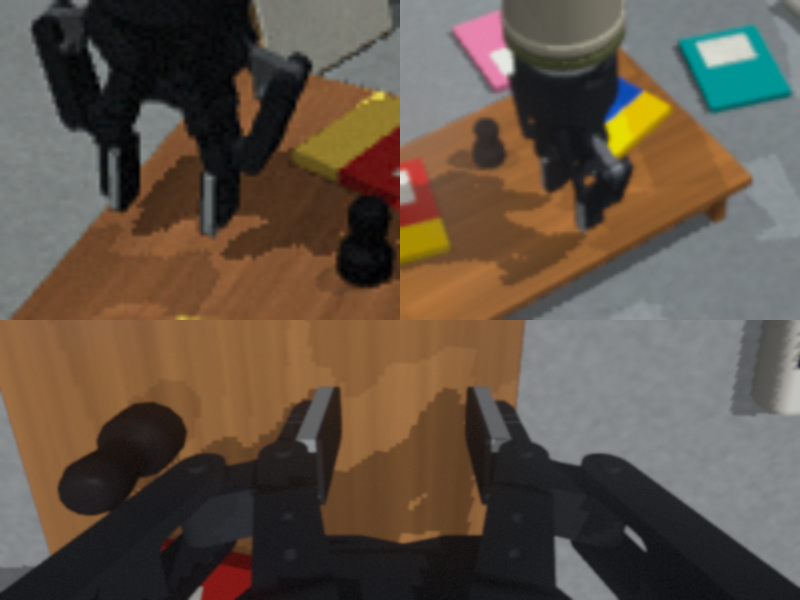

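The tips (side crop about (218,232)) still hang above their shadow on the wood, so they stand further back than nominal. I keep probing down.

Emit:
{"name": "step_arm", "arguments": {
  "targets": [
    [[0,0,-2,0,0,0],[0,0,-3,0,0,0],[0,0,-4,0,0,0],[0,0,-4,0,0,0]]
  ]
}}

```text
time: 4.25
tool_pos: [609.8, -19.9, 59.6]
tcp_rot: [-180.0, -0.0, 94.6]
ft_force: [0.2, -0.6, -0.0]
finger_gap: 42.3
grip_force: 0.0
```

Emit:
{"name": "step_arm", "arguments": {
  "targets": [
    [[0,0,-1,0,0,0],[0,0,-2,0,0,0],[0,0,-2,0,0,0]]
  ]
}}

```text
time: 4.5
tool_pos: [609.8, -20.0, 57.7]
tcp_rot: [-180.0, -0.0, 94.6]
ft_force: [-0.3, -0.3, 0.1]
finger_gap: 42.9
grip_force: 0.0
```

Run:
```python
from h import *
print(r.sense()['tool_pos'],r.sense()['joint_pos'])
s=vision.snapshot('wrist'); print(s['eye'],s['attitude'])
g=s['img']; h=cv2.cvtColor(g,cv2.COLOR_BGR2HSV)
for row in (20,60,120,200):
    w=(cv2.inRange(h[row:row+1],(3,70,30),(22,255,255))>0)[0]; i=np.flatnonzero(w); print(row,i.min(),i.max(),cast(s,[(i.min(),row),(i.max(),row)],60).round(1).tolist())
```

```text
[609.84828694 -19.97262425  57.72448284] [-6.68887400e+00  1.64355725e+01  9.24369895e+01 -4.56498352e-04
  7.11475655e+01 -1.12722921e+01]
[602.62181667  57.59454501 212.36620426] [-17.55489465   0.04452433   4.57444501]
20 194 444 [[552.6, 91.4], [643.9, 98.7]]
60 207 440 [[557.2, 78.4], [644.8, 85.4]]
120 227 434 [[564.7, 57.5], [646.2, 64.0]]
200 141 427 [[528.6, 22.6], [648.8, 32.2]]
```

Emit:
{"name": "step_arm", "arguments": {
  "targets": [
    [[0,0,-1,0,0,0],[0,0,-2,0,0,0],[0,0,-2,0,0,0]]
  ]
}}

```text
time: 4.8
tool_pos: [609.9, -20.0, 55.8]
tcp_rot: [-180.0, -0.0, 94.6]
ft_force: [-0.7, 0.5, 0.3]
finger_gap: 42.5
grip_force: 0.0
```

Run:
```python
from h import *
print(r.sense()['tool_pos'])
w=vision.snapshot('wrist')['img']; t=vision.snapshot('side')['img']; c=vision.snapshot('scene')['img']
cv2.imwrite('pics/w5.png',np.hstack([cv2.resize(t[200:240,300:340],(400,400)),cv2.resize(c[230:280,300:350],(400,400))]))
```

```text
[609.87617802 -19.9673449   55.75540741]
```

View pics/w5.png

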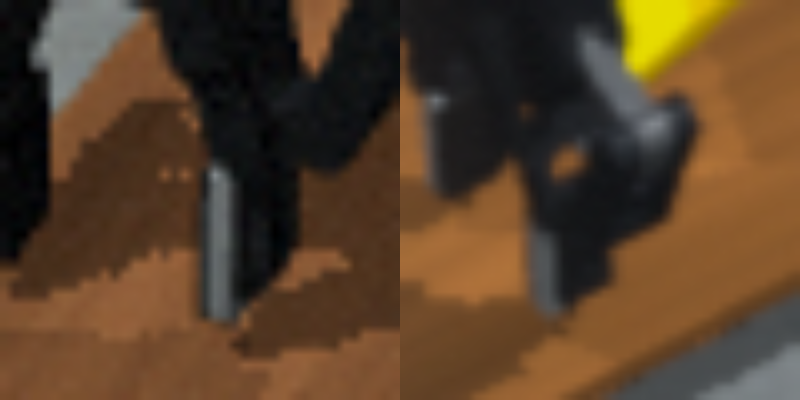

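The shadow gap is closing: tips at side (322,232) and scene (307,254) and (318,269). I will triangulate the tip height.

Run:
```python
from h import *
t=vision.snapshot('side'); c=vision.snapshot('scene')
for z in range(40,84,5): print(z,cast(t,[(322.2,232)],z).round(1).tolist(),cast(c,[(306.9,254.4),(318.1,269.4)],z).round(1).tolist())
```

```text
40 [[602.2, -49.8]] [[565.5, -16.4], [616.4, -16.1]]
45 [[599.1, -43.8]] [[569.5, -18.3], [620.1, -18.0]]
50 [[596.0, -37.8]] [[573.5, -20.2], [623.7, -19.9]]
55 [[592.9, -31.8]] [[577.4, -22.1], [627.4, -21.8]]
60 [[589.8, -25.8]] [[581.4, -24.0], [631.0, -23.7]]
65 [[586.7, -19.8]] [[585.3, -25.9], [634.7, -25.6]]
70 [[583.6, -13.8]] [[589.3, -27.8], [638.3, -27.5]]
75 [[580.5, -7.7]] [[593.3, -29.7], [642.0, -29.4]]
80 [[577.4, -1.7]] [[597.2, -31.6], [645.6, -31.3]]
```

Tip height comes out near 63 mm. Two more small steps should confirm it by touch.

Emit:
{"name": "step_arm", "arguments": {
  "targets": [
    [[0,0,-1,0,0,0],[0,0,-2,0,0,0],[0,0,-2,0,0,0]]
  ]
}}

```text
time: 5.3
tool_pos: [609.8, -20.0, 53.7]
tcp_rot: [-180.0, -0.0, 94.6]
ft_force: [-0.5, -0.1, 1.2]
finger_gap: 42.8
grip_force: 0.0
```

Emit:
{"name": "step_arm", "arguments": {
  "targets": [
    [[0,0,-1,0,0,0],[0,0,-1.5,0,0,0],[0,0,-1.5,0,0,0]]
  ]
}}

```text
time: 5.55
tool_pos: [609.9, -19.9, 52.3]
tcp_rot: [-180.0, -0.0, 94.6]
ft_force: [-0.2, -0.6, -0.6]
finger_gap: 43.0
grip_force: 0.0
```

Emit:
{"name": "step_arm", "arguments": {
  "targets": [
    [[0,0,-1,0,0,0],[0,0,-1.5,0,0,0],[0,0,-1.5,0,0,0]]
  ]
}}

```text
time: 5.8
tool_pos: [609.9, -19.9, 50.8]
tcp_rot: [-180.0, -0.0, 94.6]
ft_force: [-0.7, 0.5, 0.1]
finger_gap: 42.2
grip_force: 0.0
```

Emit:
{"name": "step_arm", "arguments": {
  "targets": [
    [[0,0,-1,0,0,0],[0,0,-1.5,0,0,0],[0,0,-1.5,0,0,0]]
  ]
}}

```text
time: 6.05
tool_pos: [609.9, -19.9, 49.3]
tcp_rot: [-180.0, -0.0, 94.6]
ft_force: [-0.3, -0.3, -0.2]
finger_gap: 42.7
grip_force: 0.0
```

Emit:
{"name": "step_arm", "arguments": {
  "targets": [
    [[0,0,-1,0,0,0],[0,0,-2,0,0,0],[0,0,-2,0,0,0]]
  ]
}}

```text
time: 6.3
tool_pos: [609.9, -20.0, 47.2]
tcp_rot: [-180.0, -0.0, 94.6]
ft_force: [0.1, 0.1, -0.6]
finger_gap: 42.9
grip_force: 0.0
```

Emit:
{"name": "step_arm", "arguments": {
  "targets": [
    [[0,0,-1,0,0,0],[0,0,-2,0,0,0],[0,0,-2,0,0,0]]
  ]
}}

```text
time: 6.55
tool_pos: [610.1, -20.0, 45.9]
tcp_rot: [180.0, 0.0, 94.6]
ft_force: [-1.5, 0.5, 4.7]
finger_gap: 42.2
grip_force: 2.2
```

Contact comes at TCP z ≈ 46, so with the fingers half-open the tip height is TCP + 14. Now I go up, turn −90°, and move to behind the plate.

Emit:
{"name": "step_arm", "arguments": {
  "targets": [
    [[0,0,25,0,0,0],[0,0,60,0,0,-0.12],[0,5,95,0,0,-0.24],[-20,10,95,0,0,-0.36],[-45,20,95,0,0,-0.48],[-70,28,95,0,0,-0.6],[-95,38,95,0,0,-0.72],[-120,48,95,0,0,-0.84],[-145,58,95,0,0,-0.96],[-170,68,95,0,0,-1.08],[-180,72,95,0,0,-1.2],[-185,73,95,0,0,-1.32]]
  ]
}}

```text
time: 7.55
tool_pos: [423.4, 53.8, 140.3]
tcp_rot: [-180.0, 0.0, 18.7]
ft_force: [0.1, -0.5, 0.3]
finger_gap: 42.5
grip_force: 0.0
```

Emit:
{"name": "step_arm", "arguments": {
  "targets": [
    [[0,0,0,0,0,-0.12],[0,0,0,0,0,-0.22],[0,0,0,0,0,-0.25],[0,0,0,0,0,-0.25],[0,0,0,0,0,-0.25]]
  ]
}}

```text
time: 7.97
tool_pos: [425.0, 53.0, 140.5]
tcp_rot: [180.0, -0.0, 4.7]
ft_force: [0.2, 0.1, -0.1]
finger_gap: 43.3
grip_force: 0.0
```

```bash
cat >> h.py <<'E'
def edge(s):
    """step front edge line in the wrist image: last wood pixel per row -> (point,yaw deg) on z=60"""
    h=cv2.cvtColor(s['img'],cv2.COLOR_BGR2HSV); w=cv2.morphologyEx(cv2.inRange(h,(3,70,30),(22,255,255)),cv2.MORPH_OPEN,np.ones((5,5)))
    P=[(c,np.flatnonzero(w[:,c]).min()) for c in range(10,630,5) if w[:,c].any()]
    P=np.array([p for p in P if p[1]>1]); Q=cast(s,P,60).astype(np.float32)
    for _ in range(3):
        vx,vy,x,y=cv2.fitLine(Q,cv2.DIST_HUBER,0,.01,.01).ravel(); d=np.abs((Q-[x,y])@[-vy,vx]); Q=Q[d<max(1.,2*np.median(d))]
    return np.array([x,y]),np.degrees(np.arctan2(-vx*np.sign(vy),abs(vy))),len(Q)
E
python3 - <<'E'
from h import *
print(r.sense()['tool_pos'],r.sense()['tcp_rot'],r.sense()['joint_pos'].round(1))
s=vision.snapshot('wrist'); cv2.imwrite('pics/w6.png',s['img']); print(s['eye'],s['attitude'],edge(s))
b,y,w=masks(s['img'])
for m in (b,y):
    if m.any(): print([np.round(v,1) for v in rect(m,s,68)],cv2.countNonZero(m))
E
```

```text
[425.02534445  53.02171505 140.51439474] [ 1.79999446e+02 -1.30239754e-02  4.71329792e+00] [  0.2 -17.4 117.    0.   80.4  85.5]
[500.75952062  60.02139363 295.16161619] [-1.75694173e+01 -4.34486804e-03 -8.52936382e+01] (array([463.93207,  34.21781], dtype=float32), np.float32(18.662922), 6)
[array([496.4,  54.4]), array([68.7, 78.8]), np.float64(19.8)] 10286
[array([544.1,  71.7]), array([29.8, 81.1]), np.float64(19.7)] 8752
```

View pics/w6.png

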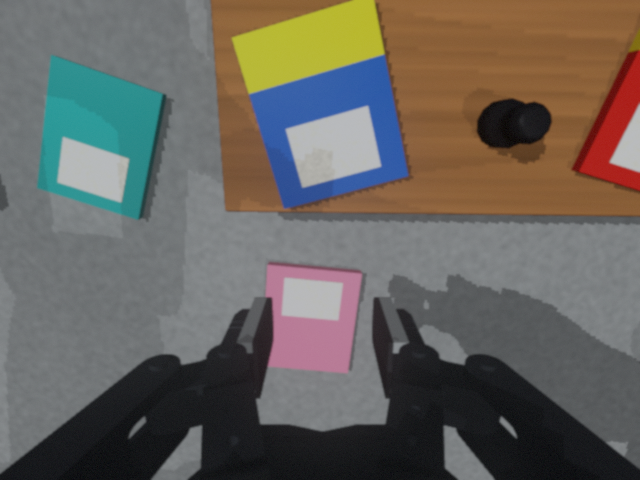

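The wrist view shows the plate clearly (band top at (310,45), rear edge (285,207)–(408,178)) and the step's back edge at row ~212. I fit the back edge for the step's yaw while descending behind the plate.

```bash
cat >> h.py <<'E'
def lineyaw(s,P,z=60):
    Q=cast(s,P,z).astype(np.float32)
    for _ in range(4):
        vx,vy,x,y=cv2.fitLine(Q,cv2.DIST_HUBER,0,.01,.01).ravel(); d=np.abs((Q-[x,y])@[-vy,vx]); Q=Q[d<max(.7,2*np.median(d))]
    return np.array([x,y]),np.degrees(np.arctan2(-vx*np.sign(vy),abs(vy))),len(Q)
def wood(s): return cv2.morphologyEx(cv2.inRange(cv2.cvtColor(s['img'],cv2.COLOR_BGR2HSV),(3,90,40),(22,255,255)),cv2.MORPH_OPEN,np.ones((5,5)))
E
python3 - <<'E'
from h import *
s=vision.snapshot('wrist'); w=wood(s)
print('back',lineyaw(s,[(c,np.flatnonzero(w[:,c]).max()) for c in range(430,635,3) if w[:,c].any()]))
w2=[(np.flatnonzero(w[k]).min(),k) for k in range(5,200,3)]; Q=cast(s,w2,60); print('left',Q[0],Q[-1],np.degrees(np.arctan2(*(Q[0]-Q[-1])[::-1])))
s=vision.snapshot('scene'); w=wood(s)
P=[]
for c in range(262,365,2):
    k=np.flatnonzero(w[:,c]); k=k[(k>220)&(k<330)]
    if len(k): P.append((c,k.max()))
print('front bottom lip',lineyaw(s,P))
g=cv2.cvtColor(s['img'],cv2.COLOR_BGR2GRAY)
print([(c,g[p-8:p+4,c].tolist()) for c,p in P[10::20]])
E
```

```text
back (array([458.1322 , -81.94276], dtype=float32), np.float32(4.003472), 69)
left [560.84227627 127.41464618] [452.88793328 119.39697684] 4.247506473332939
front bottom lip (array([662.159   , -51.062588], dtype=float32), np.float32(3.8963332), 39)
[(282, [109, 109, 110, 111, 112, 106, 84, 70, 72, 77, 78, 77]), (322, [109, 108, 108, 108, 111, 110, 91, 72, 65, 71, 72, 72]), (362, [115, 111, 113, 115, 114, 104, 81, 71, 67, 69, 71, 73])]
```

Emit:
{"name": "step_arm", "arguments": {
  "targets": [
    [[0,-3,-30,0,0,0],[0,-3,-60,0,0,0],[0,-3,-80,0,0,0],[0,-3,-88,0,0,0],[0,-3,-91,0,0,0],[0,-3,-91,0,0,0],[0,-3,-91,0,0,0]]
  ]
}}

```text
time: 8.7
tool_pos: [426.1, 50.1, 50.8]
tcp_rot: [180.0, -0.1, 4.6]
ft_force: [1.0, 0.2, 0.2]
finger_gap: 42.7
grip_force: 0.0
```

Step yaw ≈ 4.0°. I start pushing along the step's x, with the tool yaw trimmed.

Emit:
{"name": "step_arm", "arguments": {
  "targets": [
    [[6,0.4,-0.5,0,0,-0.01],[10,0.7,-0.5,0,0,-0.01],[14,1,-0.5,0,0,-0.01],[18,1.3,-0.5,0,0,-0.01],[22,1.5,-0.5,0,0,-0.01],[26,1.8,-0.5,0,0,-0.01],[30,2.1,-0.5,0,0,-0.01],[34,2.4,-0.5,0,0,-0.01],[38,2.7,-0.5,0,0,-0.01],[42,3,-0.5,0,0,-0.01],[46,3.2,-0.5,0,0,-0.01],[50,3.5,-0.5,0,0,-0.01]]
  ]
}}

```text
time: 9.7
tool_pos: [475.4, 53.6, 49.0]
tcp_rot: [-180.0, 0.0, 4.1]
ft_force: [-0.6, 0.2, 0.4]
finger_gap: 42.7
grip_force: 0.2
```

```bash
cat >> h.py <<'E'
def report():
    print(r.sense()['tool_pos'].round(1),r.sense()['tcp_rot'].round(2),r.sense()['ft_force'].round(1))
    s=vision.snapshot('wrist'); b,y,w=masks(s['img'])
    for m in (b,y):
        if m.any(): print([np.round(v,1) for v in rect(m,s,68)],cv2.countNonZero(m))
    return s,b,y
E
python3 -c "
from h import *
s,b,y=report(); cv2.imwrite('pics/w7.png',s['img'])"
```

```text
[475.4  53.6  49. ] [-180.      0.      4.06] [-0.6  0.2  0.4]
[array([523.3,  49.7]), array([69.4, 79.2]), np.float64(8.9)] 25431
[array([573.2,  57.6]), array([29.8, 80.6]), np.float64(8.8)] 23551
```

The plate has turned from 20° to 9° and follows the fingers well. I continue.

Emit:
{"name": "step_arm", "arguments": {
  "targets": [
    [[4,0.3,0,0,0,0],[8,0.6,0,0,0,0],[12,0.8,0,0,0,0],[16,1.1,0,0,0,0],[20,1.4,0,0,0,0],[24,1.7,0,0,0,0],[28,2,0,0,0,0],[32,2.2,0,0,0,0],[36,2.5,0,0,0,0],[40,2.8,0,0,0,0],[44,3.1,0,0,0,0],[48,3.4,0,0,0,0]]
  ]
}}

```text
time: 10.75
tool_pos: [523.4, 57.0, 49.0]
tcp_rot: [-180.0, 0.0, 4.1]
ft_force: [-0.2, 0.4, 0.8]
finger_gap: 42.7
grip_force: 0.3
```

```bash
cat >> h.py <<'E'
def measure(s,b,y):
    """front edge of the step beside the plate (topmost wood pixel per column) and blue/yellow border (z=68)"""
    w=wood(s)
    yc=np.flatnonzero(y.any(0)); P=[]
    for c in range(5,635,3):
        k=np.flatnonzero(w[:,c])
        if len(k) and k.min()>3 and not (yc.min()-12<c<yc.max()+12): P.append((c,k.min()))
    P=np.array(P); 
    e=lineyaw(s,P-[0,.5],60)
    B=[(c,np.flatnonzero(b[:,c]).min()-.5) for c in range(yc.min()+8,yc.max()-8,2) if b[:,c].any()]
    l=lineyaw(s,B,68)
    n=np.array([np.cos(np.radians(e[1])),np.sin(np.radians(e[1]))])
    print('edge',e,'line',l,'line beyond edge mm',(l[0]-e[0])@n)
E
python3 -c "
from h import *
s,b,y=report(); cv2.imwrite('pics/w8.png',s['img']); measure(s,b,y)"
```

```text
[523.4  57.   49. ] [-180.      0.      4.06] [-0.2  0.4  0.8]
[array([568.5,  50.3]), array([69.6, 79.1]), np.float64(4.0)] 24927
[array([618.9,  53.9]), array([29.5, 80.6]), np.float64(4.0)] 23141Traceback (most recent call last):
  File "<string>", line 3, in <module>
    s,b,y=report(); cv2.imwrite('pics/w8.png',s['img']); measure(s,b,y)
                                                         ~~~~~~~^^^^^^^
  File "h.py", line 63, in measure
    e=lineyaw(s,P-[0,.5],60)
                ~^~~~~~~
ValueError: operands could not be broadcast together with shapes (0,) (2,)
```

Now aligned at 4.0°. About 43 mm remain; I push 35 of it and measure against the edge.

Emit:
{"name": "step_arm", "arguments": {
  "targets": [
    [[4,0.3,0,0,0,0],[8,0.6,0,0,0,0],[12,0.8,0,0,0,0],[16,1.1,0,0,0,0],[20,1.4,0,0,0,0],[24,1.7,0,0,0,0],[27,1.9,0,0,0,0],[30,2.1,0,0,0,0],[33,2.3,0,0,0,0],[35,2.5,0,0,0,0],[35,2.5,0,0,0,0]]
  ]
}}

```text
time: 11.72
tool_pos: [558.5, 59.4, 49.1]
tcp_rot: [180.0, -0.0, 4.1]
ft_force: [0.8, 0.5, -0.8]
finger_gap: 42.5
grip_force: 0.0
```

```bash
python3 -c "
from h import *
s,b,y=report(); cv2.imwrite('pics/w9.png',s['img']); measure(s,b,y)
c=vision.snapshot('scene'); cv2.imwrite('pics/w9.png',np.hstack([cv2.resize(s['img'],(400,300)),cv2.resize(c['img'][190:290,290:400],(330,300))]))"
```

```text
[558.5  59.4  49.1] [ 1.80e+02 -3.00e-02  4.06e+00] [ 0.8  0.5 -0.8]
[array([603.8,  52.8]), array([69.2, 79.2]), np.float64(4.0)] 24876
[array([653.9,  56.4]), array([29.3, 80.6]), np.float64(4.0)] 22372
edge (array([648.7926  ,  38.923073], dtype=float32), np.float32(4.0470004), 76) line (array([639.2771  ,  43.556305], dtype=float32), np.float32(4.046762), 112) line beyond edge mm -9.164787
```

View pics/w9.png

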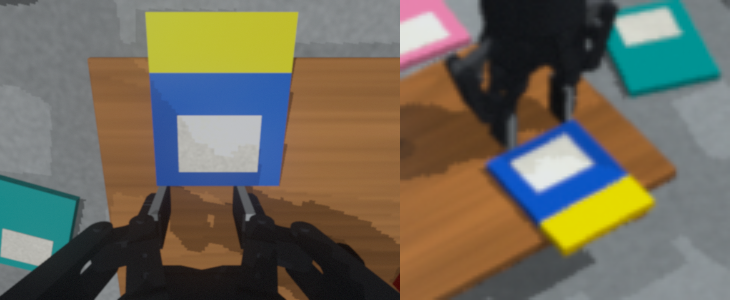

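The plate is square with the edge (4.05° against 4.05°) and the border is 9.2 mm short. I push that remainder slowly.

Emit:
{"name": "step_arm", "arguments": {
  "targets": [
    [[2,0.1,0,0,0,0],[4,0.3,0,0,0,0],[5.5,0.4,0,0,0,0],[7,0.5,0,0,0,0],[8,0.6,0,0,0,0],[8.7,0.6,0,0,0,0],[8.7,0.6,0,0,0,0],[8.7,0.6,0,0,0,0]]
  ]
}}

```text
time: 12.48
tool_pos: [566.8, 60.0, 49.0]
tcp_rot: [180.0, -0.0, 4.1]
ft_force: [0.1, 0.7, -0.2]
finger_gap: 42.4
grip_force: 0.0
```

```bash
python3 -c "
from h import *
s,b,y=report(); cv2.imwrite('pics/w10.png',s['img']); measure(s,b,y)"
```

```text
[566.8  60.   49. ] [ 1.80e+02 -1.00e-02  4.06e+00] [ 0.1  0.7 -0.2]
[array([612.1,  53.3]), array([69.1, 79.1]), np.float64(4.0)] 25036
[array([662.2,  56.9]), array([29.2, 79.5]), np.float64(4.0)] 22356
edge (array([650.4697  ,  16.430237], dtype=float32), np.float32(4.047574), 75) line (array([646.73566,  56.40058], dtype=float32), np.float32(4.0475264), 112) line beyond edge mm -0.9034593
```

Emit:
{"name": "step_arm", "arguments": {
  "targets": [
    [[0.5,0,0,0,0,0],[0.9,0.1,0,0,0,0],[0.9,0.1,0,0,0,0],[0.9,0.1,0,0,0,0]]
  ]
}}

```text
time: 12.87
tool_pos: [567.6, 60.1, 49.0]
tcp_rot: [-180.0, -0.0, 4.1]
ft_force: [0.1, -0.5, -0.2]
finger_gap: 42.7
grip_force: 0.2
```

```bash
python3 -c "
from h import *
s,b,y=report(); measure(s,b,y)"
```

```text
[567.6  60.1  49. ] [-180.     -0.      4.05] [ 0.1 -0.5 -0.2]
[array([612.7,  53.4]), array([69.5, 79.1]), np.float64(4.1)] 24928
[array([663. ,  56.9]), array([29.2, 79.5]), np.float64(4.0)] 22335
edge (array([648.90607 ,  37.601093], dtype=float32), np.float32(3.9145699), 75) line (array([647.3455 ,  56.48522], dtype=float32), np.float32(4.3899717), 112) line beyond edge mm -0.26770568
```

Within about 0.3 mm. I back the fingers straight off, rise clear, and check.

Emit:
{"name": "step_arm", "arguments": {
  "targets": [
    [[-4,-0.3,0,0,0,0],[-12,-0.8,0,0,0,0],[-20,-1.4,0,0,0,0],[-22,-1.5,20,0,0,0],[-22,-1.5,50,0,0,0],[-22,-1.5,80,0,0,0],[-22,-1.5,100,0,0,0],[-22,-1.5,100,0,0,0],[-22,-1.5,100,0,0,0]]
  ]
}}

```text
time: 13.67
tool_pos: [546.2, 58.6, 150.7]
tcp_rot: [180.0, -0.2, 4.1]
ft_force: [-0.2, -0.3, 0.7]
finger_gap: 42.6
grip_force: 0.0
```

```bash
python3 -c "
from h import *
s,b,y=report(); measure(s,b,y); cv2.imwrite('pics/fin.png',s['img'])"
```

```text
[546.2  58.6 150.7] [179.99  -0.2    4.06] [-0.2 -0.3  0.7]
[array([613. ,  53.4]), array([67.8, 78.6]), np.float64(4.0)] 9048
[array([662.8,  57. ]), array([28.6, 78.9]), np.float64(4.1)] 10269
edge (array([643.1281 , 115.99466], dtype=float32), np.float32(4.051071), 15) line (array([646.91614 ,  58.734947], dtype=float32), np.float32(4.0510163), 63) line beyond edge mm -0.26658797
```

View pics/fin.png

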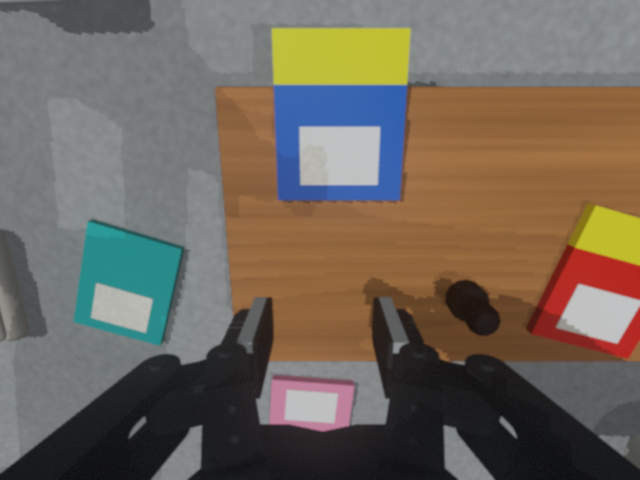

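The border (row ~86) lies along the step's edge (row ~87), the plate is flat and square, and the stamp and red plate are undisturbed. I hand in.

```bash
python3 -c "
from h import *
print(r.hand_in())"
```

```text
the job is handed in; nothing more can be done
None
```

The blue plate was slid without gripping or lifting until its band's border sat about 0.3 mm short of the step's front edge by the wrist camera, parallel to it, and the job was handed in at about 14 s of the 42 s.

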